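Hone a rack guide rail and inspect its notch through a loupe

TASK

The rack sampler's guide rail is catching on its racks: set the sprung saddle hone over the rail at the stop end and draw it along to the open end, keeping it pressed lightly on the rail (about 10 N, never hard) the whole way, then stand it back on the grey mat and let go. Then pick up the reading lens and finish while holding it level and still, centred over the notch in the rail with the lens at the height shown by the height gauge's pointer. Do not let the lens touch the rail or the gauge, leave the gauge's setting alone, and leave the carton, the canister and the two vials where they stand.

Things in the scene. Friction and masses are not known exactly. Their poses are not given: they have to be found in the camera images.
- mat: grey silicone mat, 260 (x) x 240 (y) x 3 mm, fixed flat on the worktop; origin at the centre of its underside, so its top is 3 mm above the origin. The hone and the lens lie on it.
- rail: fixed steel guide rail, an inverted T on an aluminium plate 110 (x) x 270 (y) x 12 mm. Origin: centre of the plate's underside, on the worktop; y runs along the rail towards its stop end, -y to its open end. The web is 16 mm wide (x), from y = -115 to 115 mm, its top 50 mm above the worktop. Toe clamps beside it stay below z = 34 mm.
- rail_top (a point): middle of the rail's top face (rail frame [0, 0, 50] mm), axes as the rail's
- rail_notch (a point): centre of the one notch cut across the rail's top (8 mm along the rail, 6 mm deep), at the level of the top face, 30 mm from the rail's middle towards the open end; this is the place to inspect
- hone: saddle hone, 30 (x) x 66 (y, long axis) x 59 mm, 0.12 to 0.24 kg, standing on the mat. Origin: centre of its underside. Two aluminium cheeks, 5 mm thick, flank a 20 mm wide groove along y, so they straddle the rail with 2 mm play each side; between them the sprung grey stone. Aluminium body up to z = 33 mm, above it a black grip bar 20 (x) x 52 (y) mm up to z = 59 mm. Same either way round.
- hone_face (a point): centre of the stone's flat working face, which rests on the rail's top; 7 mm above the hone's origin while the springs are relaxed
- hone_grip (a point): middle of the hone's grip bar, 46 mm above its origin; pinch it across x
- loupe: reading lens lying flat on the mat, 14 mm thick, 0.06 to 0.13 kg. Origin: under the lens's centre, at its underside; z is the lens's axis; the handle runs along +y. Dark rim of 60 mm diameter, a 12 mm neck, then a black handle 14 (x) x 14 (z) mm from y = 45 to 137 mm, to be pinched across x. It balances about 55 mm from the lens's centre.
- loupe_lens (a point): centre of the lens, 7 mm above the loupe's origin
- loupe_grip (a point): point in the handle, 70 mm along +y from the lens's centre, where it is well gripped
- gauge: fixed height gauge behind the rail: dark steel base 76 (x) x 60 (y) x 20 mm, upright steel scale to z = 221 mm. Origin: centre of the base's underside.
- gauge_tip (a point): tip of the gauge's horizontal pointer, which sticks out towards the robot 58 mm from the base's centre; its height above the worktop (115 to 155 mm) is the height for the centre of the lens. It sits on a clamped cursor that slides if pushed.
- reagent_carton: white reagent carton, 50x60x104 mm, bystander; origin at the centre of its underside
- canister: white test-strip canister with a blue cap, 40x40x111 mm, bystander; origin at the centre of its underside
- vial_a: small brown control vial, 22x22x48 mm, bystander; origin at the centre of its underside
- vial_b: small brown control vial, 22x22x48 mm, bystander; origin at the centre of its underside
- rail_stop (a point): middle of the inner face of the dark rack stop, at the level of the rail's top: rail frame [0, 97, 50] mm. The stop is 26 mm wide, stands across the rail from here to its end and rises 14 mm above the rail's top
- hone_stone (a joint): how far the stone is pushed up into the hone against its springs: 0 = relaxed, at most 0.008 m. Pressing takes 3 N to start and 1.5 N more per mm: 4 mm means about 9 N, 8 mm (bottomed) 15 N
Mind the look-alikes: they are no part of the job. There is more than one size of the hone; the job needs the smaller.

How it is judged:
By the outcome, as a careful person would: the job done as asked, in the order asked, and still so for the second after the job is handed in, while the arm keeps its last pose, push and grip.
It also fails if it takes over 69 s, if anything falls off the work surface, if the arm or the gripper's body presses on something with over 40 N, if the wrist force passes 120 N, or if a joint passes its speed limit or range.

ROBOT

A 6-joint arm with a two-finger parallel gripper is mounted at the origin on the work surface; the furniture and walls round the work are solid. World frame = base frame: x ahead of the robot, y to its left, z up, the work surface at z = 0. Lengths are in m, angles in rad, forces in N, time in s.
With the tool pointing down it reaches from about 0.275 to 0.875 m from the base axis. Payload 12.5 kg.
Tool frame: the origin (TCP) lies at the very end of the fingers, on their centre line; the grasp point (between the pads) lies 19 mm behind it; z points along the fingers, y is the line along which they close (so a half turn about z gives the same grasp; the last joint's range is limited). The gripper opens to 85 mm and grips with 20 to 120 N. Pads are 22 mm wide; open, the fingers measure 114 mm over their backs; the gripper's body (76 mm by 85 mm) begins 54 mm behind the grasp point. The pads swing forward as they close: fully open they stand 13 mm farther back than shut.
Start: joints at [1.021, 0.351, 1.652, -0, 1.139, -0.085], TCP at [0.247, 0.492, 0.231] pointing down, gripper open.
Joint ranges: [-2.75, 2.75], [-0.79, 2.1], [0.01, 2.65], [-1.57, 4.71], [0.07, 3.14], [-2.87, 2.87]. Speed limits (rad/s): [2.22, 2.22, 2.79, 3.14, 3.14, 3.14].

INTERFACE

Orientations are given as a 3x3 rotation matrix whose columns are the frame's x, y, z axes.
In Python, from bench import manip gives the robot as it stands. Calls block until the motion is done:
- manip.move_ptp(position, orientation): joint-space move of the TCP to a pose.
- manip.move_l(position, attitude=None, max_speed=0.15): straight line of the TCP; attitude=None keeps the orientation; max_speed is the mean speed in m/s.
- manip.move_j(angles): joint-space move.
- manip.set_gripper(opening, effort=None): opening from 0.0 (shut) to 1.0 (fully open); effort is the grip in N (None keeps the last); returns when the fingers have stopped.
- manip.dwell(seconds).
- manip.inverse_kinematics(position, orientation): joint angles nearest the present ones, or None.
- manip.grab_frame(name): name is "side" or "top" or "wrist"; returns (picture, depth): 384x512x3 uint8, red, green, blue; 384x512 float32, m along the optical axis (not along the pixel's ray), 0 where there is no reading.
- manip.get_calibration(name): a dict with "camera_matrix" (3x3 intrinsics, pixels), "k1" (the pictures are not rectified: a ray, as slopes to the right and down, at radius r is drawn at 1 + k1 r^2 times it, then the intrinsics apply), "R" (3x3) and "t" (3): a world point X has camera coordinates R X + t. Camera axes: x right, y down, z forward; pixel columns grow to the right and rows downward; lengths in m; the calibration is good to about 2 mm. A picture is of the moment at which its call begins: read the wrist's pose just before it. get_calibration takes no time and is no camera call; for the wrist camera it gives the pose at the moment of the call.
A pose or a line that the arm cannot do raises manip.Unreachable and nothing moves.
- manip.sign_off(): hands the job in; it is judged then, once.
Trained networks look in the newest picture that a camera, given by its name, has taken for a name from the list of things; names that differ only in an ending like _2 or _b are one class to them, and where a whole thing is asked for, a point or a joint stands for the part that bears it (a point fixed in the world has none). Each returns a list of dicts, best first, with "confidence" (0 to 1); they miss things now and then, are a little off and sometimes report something else, mostly with a low value. They report only what shows in the picture. A call takes as long as a camera call. They do not tell look-alikes from the thing itself.
- manip.look_for(camera, name): "at" ([x, y, z] in m, in world coordinates, good to about 4 mm: the middle of the surface that is visible of it).
Readings, each from a call of its own:
- manip.current_time(): time.
- manip.current_qpos(): joint angles.
- manip.current_joint_vel(): joint speeds.
- manip.current_joint_torque(): joint torques, N m.
- manip.current_ee_pos(): TCP position.
- manip.current_tcp_rot(): TCP orientation.
- manip.current_force(): force on the tool from outside, world axes, zero at the start.
- manip.current_ft_torque(): the same for the moment, N m.
- manip.current_grip_width(): opening from 0.0 (shut) to 1.0 (fully open).
- manip.current_grip_force(): force on a finger pad.
Only numpy, scipy, OpenCV 4.12 (cv2) and the standard library are available. Lean on these libraries where they do the work, as an engineer would, in place of code of your own. Each camera call takes 0.05 s, during which the arm holds its last target. There are 200 camera calls.

## Working session

There is one attempt and no reset: what is moved stays moved. The work goes in short steps, each a Python script; the robot and the scene stay as the last script left them, time stands still between calls to the robot, and variables do not carry over. Pictures are saved under pics/ and viewed, at most 10 in all, crops included, and the job is handed in when it is done.

```bash
mkdir -p pics; ls; cat > shot.py <<'E'
from bench import manip
import cv2,numpy as np,pickle
def shot(n,tag):
    c=manip.get_calibration(n); im,d=manip.grab_frame(n)
    cv2.imwrite(f'pics/{tag}.png',im[:,:,::-1]); pickle.dump((c,im,d),open(f'pics/{tag}.pkl','wb'))
    return c,im,d
E
python3 - <<'E'
from shot import *
import cv2
a=shot('top','top0'); b=shot('side','side0')
for c in ('top','side'):
    for n in ('hone','loupe','rail','gauge_tip','mat','rail_stop','hone_grip','loupe_lens','loupe_grip','rail_notch','gauge','rail_top'):
        try:
            for r in manip.look_for(c,n)[:3]: print(c,n,np.round(r['at'],3),round(r['confidence'],2))
        except Exception as e: print(c,n,e)
for c in (a,b): print(c[0])
print(manip.current_time())
for t in('top0','side0'): cv2.imwrite(f'pics/{t}b.png',cv2.resize(cv2.imread(f'pics/{t}.png'),(800,600)))
E
```

```text
pics
top hone [0.285 0.213 0.076] 0.77
top hone [0.439 0.218 0.052] 0.72
top hone [0.59  0.217 0.016] 0.31
top loupe [0.589 0.219 0.013] 0.62
top rail [ 0.495 -0.108  0.015] 0.76
top gauge_tip [ 0.49  -0.106  0.012] 0.25
top mat [0.504 0.271 0.001] 0.6
top rail_stop [ 0.492 -0.109  0.014] 0.57
top hone_grip [0.29  0.207 0.072] 0.67
top hone_grip [0.433 0.221 0.049] 0.53
top loupe_lens [0.591 0.218 0.016] 0.96
top loupe_grip [0.59  0.22  0.014] 0.8
top loupe_grip [ 0.49  -0.113  0.011] 0.2
top rail_notch [ 0.495 -0.105  0.008] 0.57
top gauge [ 0.693 -0.067  0.018] 0.83
top gauge [ 0.653 -0.315  0.104] 0.74
top rail_top [ 0.488 -0.11   0.01 ] 0.76
top rail_top [ 0.694 -0.066  0.022] 0.29
side hone [0.287 0.203 0.041] 0.64
side hone [0.434 0.202 0.035] 0.54
side loupe [0.586 0.211 0.016] 0.65
side rail [ 0.484 -0.139  0.02 ] 0.76
side gauge_tip [ 0.694 -0.08   0.156] 0.68
side gauge_tip [ 0.482 -0.138  0.017] 0.66
side gauge_tip [0.586 0.212 0.014] 0.19
side mat [0.5   0.236 0.002] 0.83
side rail_stop [ 0.481 -0.138  0.021] 0.74
side hone_grip [0.288 0.201 0.042] 0.88
side hone_grip [0.
[... 334 characters left out ...]
.16927592],
       [  0.        ,   0.        ,   1.        ]]), 'k1': -0.12402025024456763, 'R': array([[-0.01640735, -0.99986286,  0.00224941],
       [-0.98272691,  0.01571133, -0.18439353],
       [ 0.1843329 , -0.00523596, -0.98284992]]), 't': array([0.00848512, 0.50070817, 1.29844988])}
{'camera_matrix': array([[431.15641477,   0.        , 252.78573154],
       [  0.        , 431.15641477, 193.16734496],
       [  0.        ,   0.        ,   1.        ]]), 'k1': -0.076344275844326, 'R': array([[ 0.84181603, -0.5392814 , -0.02283314],
       [-0.2159504 , -0.29772551, -0.92990588],
       [ 0.49468293,  0.7877405 , -0.36708814]]), 't': array([-0.42352071,  0.19050118,  0.90439189])}
1.3
```

View pics/top0b.png

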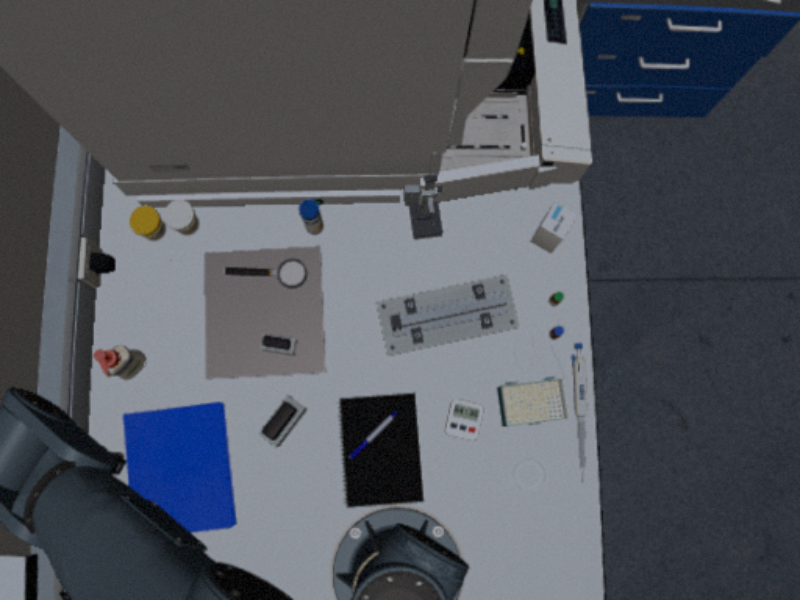

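View pics/side0b.png

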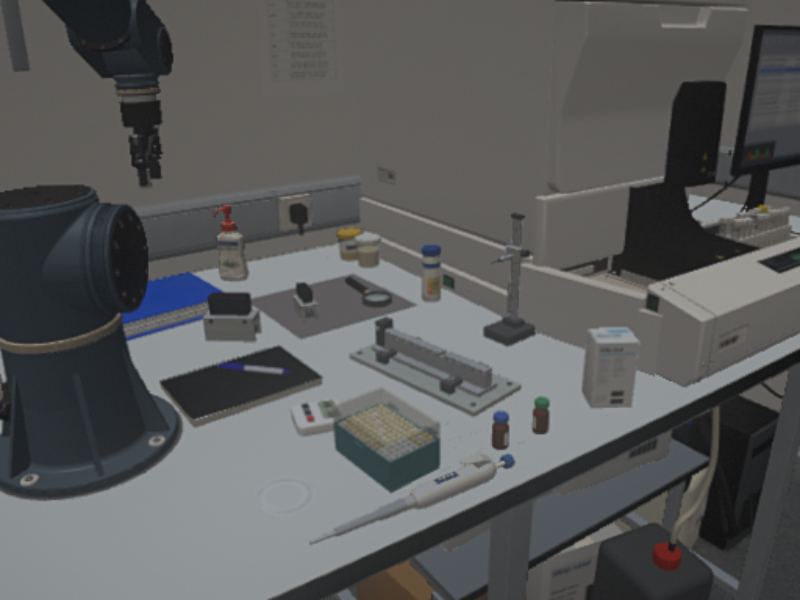

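The top view shows the small hone at (279,344), the lens at (292,273) with its handle to the left, and the rail at (447,315) with its stop at the left end (397,322). The side view shows the gauge pointer near (495,260). Next I'll take wrist views.

```bash
python3 - <<'E'
from shot import *
R=np.array([[1,0,0],[0,-1,0],[0,0,-1.]])
print(np.round(manip.current_tcp_rot(),2).tolist())
c=manip.get_calibration('wrist'); print('cam',np.round(-c['R'].T@c['t'],3),'tcp',manip.current_ee_pos(),np.round(c['R'],2).tolist(),c['camera_matrix'][0],c['k1'])
Rc=manip.current_tcp_rot()
for tag,p in (('m1',[.47,.23,.27]),('m2',[.47,.17,.27]),('r1',[.45,-.06,.30]),('r2',[.45,-.13,.30])):
    for RR in (Rc,):
        try: manip.move_ptp(p,RR) if tag[1]=='1' else manip.move_l(p,max_speed=.2)
        except manip.Unreachable as e: print(tag,e);continue
        shot('wrist',tag); print(tag,manip.current_time(),np.round(manip.current_qpos(),2))
        for n in {'m':('hone_grip','loupe_lens','loupe_grip'),'r':('rail_notch','rail_stop','gauge_tip','rail')}[tag[0]]:
            for r in manip.look_for('wrist',n)[:2]: print(n,np.round(r['at'],3),round(r['confidence'],2))
a=[cv2.imread(f'pics/{t}.png') for t in('m1','m2','r1','r2')]
m=np.vstack([np.hstack(a[:2]),np.hstack(a[2:])]); cv2.imwrite('pics/w4.png',cv2.resize(m,(800,600)))
E
```

```text
[[-0.89, 0.45, -0.0], [0.45, 0.89, -0.0], [0.0, -0.0, -1.0]]
cam [0.17  0.529 0.374] tcp [0.24648377 0.49164922 0.23128586] [[0.45, 0.89, 0.0], [0.84, -0.42, 0.33], [0.29, -0.15, -0.95]] [285.54954774   0.         254.84154246] 0.0032296037130106333
m1 2.6583 [ 0.37  0.26  1.67  0.    1.21 -0.74]
hone_grip [0.303 0.21  0.071] 0.6
hone_grip [0.438 0.229 0.062] 0.59
loupe_lens [0.59  0.224 0.013] 0.63
loupe_grip [0.591 0.222 0.016] 0.88
m2 3.3083 [ 0.25  0.22  1.73  0.    1.19 -0.85]
hone_grip [0.436 0.227 0.065] 0.88
hone_grip [0.314 0.202 0.055] 0.58
loupe_lens [0.591 0.217 0.013] 0.6
loupe_grip [0.59  0.219 0.015] 0.93
r1 4.4333 [-0.23  0.1   1.79  0.    1.25 -1.34]
rail_notch [0.498 0.228 0.003] 0.19
rail_stop [ 0.486 -0.1    0.011] 0.75
gauge_tip [ 0.693 -0.07   0.156] 0.9
rail [ 0.489 -0.093  0.01 ] 0.91
r2 5.1833 [-0.38  0.13  1.76  0.    1.25 -1.49]
rail_notch [0.587 0.2   0.014] 0.67
rail_notch [ 0.488 -0.094  0.015] 0.65
rail_stop [ 0.485 -0.098  0.01 ] 0.94
rail_stop [0.436 0.2   0.039] 0.72
gauge_tip [0.44  0.195 0.011] 0.39
rail [ 0.482 -0.101  0.012] 0.69
```

View pics/w4.png

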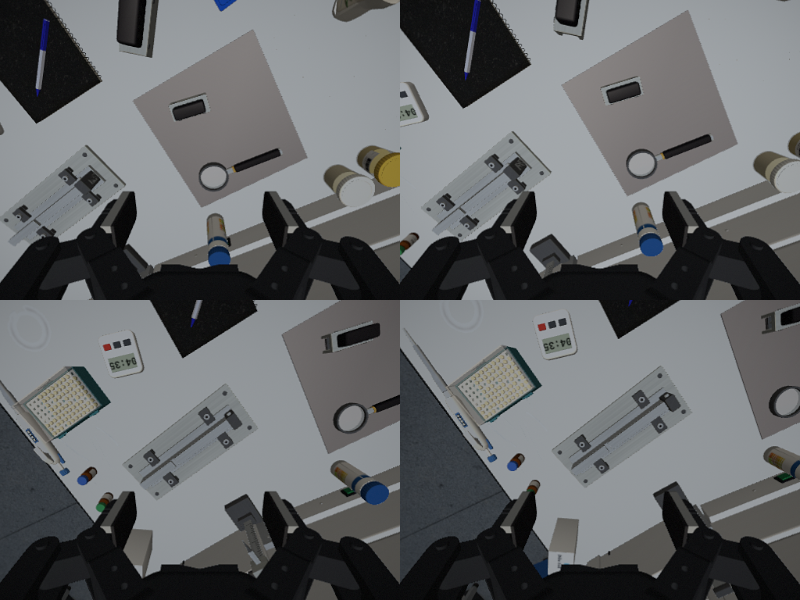

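```bash
cat >> shot.py <<'E'
def cloud(tag):
    c,im,d=pickle.load(open(f'pics/{tag}.pkl','rb')); K=c['camera_matrix']; h,w=d.shape
    u,v=np.meshgrid(np.arange(w),np.arange(h)); D=np.array([c['k1'],0,0,0,0])
    p=cv2.undistortPoints(np.stack([u,v],-1).reshape(-1,1,2).astype(float),K,D)[:,0]
    z=d.reshape(-1); P=np.c_[p*z[:,None],z]; P=(P-c['t'])@c['R']
    k=z>0; return P[k],im.reshape(-1,3)[k].astype(int)
def rect(P):  # centre, long-axis angle (deg, mod 180), sizes
    (cx,cy),(a,b),t=cv2.minAreaRect((P[:,:2]*1000).astype(np.float32))
    if a<b: a,b,t=b,a,t+90
    return np.round([cx,cy,a,b,(t+90)%180-90],1)
E
python3 - <<'E'
from shot import *
def box(P,c,r,z0,z1): return (abs(P[:,0]-c[0])<r)&(abs(P[:,1]-c[1])<r)&(P[:,2]>z0)&(P[:,2]<z1)
for t in('top0','side0','m1','m2','r1','r2'):
    P,C=cloud(t); print('==',t)
    k=box(P,(.49,-.1),.17,-.02,.1)
    def s(name,k,full=True):
        if k.sum()>5: print(name,k.sum(),rect(P[k]),'mean',np.round(P[k].mean(0)*1000,1),'zmed',np.round(np.median(P[k,2])*1000,1))
    s('plate',box(P,(.49,-.105),.17,.007,.017)); s('webtop',box(P,(.49,-.105),.15,.044,.056)); s('stop',box(P,(.49,-.105),.15,.059,.08))
    s('honegrip',box(P,(.438,.22),.055,.05,.085)); s('honebody',box(P,(.438,.22),.055,.025,.045))
    dark=C.sum(1)<150
    s('handle',box(P,(.59,.31),.075,.004,.03)&dark); s('lou',box(P,(.59,.25),.11,.008,.03)&(P[:,0]>.54))
    s('mat',box(P,(.5,.25),.16,-.002,.006)&(C[:,0]>C[:,2]+3))
    s('tip',box(P,(.69,-.07),.03,.12,.18)); s('gaugeall',box(P,(.71,-.07),.06,.03,.25))
E
```

```text
== top0
plate 1978 [ 489.1 -103.7  339.6  330.5   -1.1] mean [475.5 -93.2  12.2] zmed 12.2
webtop 384 [ 420.7 -123.3  230.2  177.2  -78.7] mean [ 496.9 -116.8   49.5] zmed 49.6
stop 158 [ 408.1 -120.1  298.1   37.7   61.3] mean [ 388.5 -159.4   67.5] zmed 67.6
honegrip 116 [441.5 227.6  49.4  20.9  77.9] mean [441.2 227.   62.1] zmed 62.2
honebody 92 [442.  226.9  63.3  31.2  80.2] mean [437.1 222.1  36.3] zmed 36.8
handle 119 [593.9 295.2  90.2  13.8  86.5] mean [594.  297.2  17.3] zmed 17.1
lou 601 [613.7 250.6 221.1 152.6 -88.1] mean [594.6 239.5  14. ] zmed 13.8
mat 1458 [514.1 262.  254.8 234.9   2.6] mean [496.8 256.4   2.9] zmed 3.1
tip 132 [693.1 -67.4  58.3  35.4 -19.3] mean [694.9 -70.9 159.7] zmed 159.9
gaugeall 1148 [705.9 -73.7 119.8 106.5 -84.4] mean [732.1 -63.1 141.4] zmed 147.6
== side0
plate 1377 [ 454.9 -110.8  361.4  254.8  -18.9] mean [ 461.6 -128.6   11.9] zmed 11.9
webtop 418 [ 500.4 -109.9  229.2   30.5  -76.3] mean [ 497.1 -116.    48.9] zmed 49.3
stop 136 [ 408.1 -119.7  300.    36.8   61.1] mean [ 388.2 -160.6   66.4] zmed 67.6
honegrip 73 [438.8 223.8  53.
[... 2630 characters left out ...]
  97.3  35.7] mean [717.1 -75.9  93. ] zmed 85.0
== r2
plate 8022 [ 490.  -104.9  340.   339.7    0. ] mean [462.4 -84.1  12.6] zmed 12.6
webtop 1822 [ 417.7 -125.3  230.4  180.8  -79.4] mean [ 489.4 -114.6   49.9] zmed 50.3
stop 734 [ 406.8 -121.1  296.2   36.6   61. ] mean [ 396.2 -143.3   66.7] zmed 67.8
honegrip 346 [435.6 206.4  24.   15.9 -26. ] mean [436.2 203.7  59.6] zmed 61.2
honebody 588 [438.3 212.1  40.   31.8  79.9] mean [435.9 203.7  36.5] zmed 36.8
lou 1554 [630.9 185.5 154.3  54.8 -17.9] mean [601.1 190.8  15.2] zmed 14.4
mat 4146 [513.8 201.9 258.5 123.6   1.6] mean [488.3 182.    3.9] zmed 3.9
gaugeall 1668 [732.8 -65.3 111.2  68.8  63.3] mean [728.7 -70.7 128.2] zmed 96.5
```

```bash
python3 - <<'E'
from shot import *
for t in('top0','m1','m2','r1','r2'):
    P,C=cloud(t); ax0=np.array([-.177,.984]); n0=np.array([.984,.177]); q=P[:,:2]-[.495,-.1088]; s=q@ax0; e=q@n0
    k=(abs(e)<.0125)&(P[:,2]>.0465)&(P[:,2]<.053)&(s<.09)&(s>-.13)
    W=P[k]; sl=s[k]; el=e[k]
    # width mid per slice
    b=np.arange(-.11,.09,.01); mid=[];
    for x in b:
        m=(sl>=x)&(sl<x+.01)
        if m.sum()>8: mid.append((x+.005,(el[m].min()+el[m].max())/2,np.ptp(el[m])))
    mid=np.array(mid); f=np.polyfit(mid[:,0],mid[:,1],1); print(t,'ends',np.round([sl.min()*1e3,sl.max()*1e3],1),'off mm',f[1]*1e3,'slope deg',np.degrees(f[0]),'w',np.median(mid[:,2]),'z',np.median(W[:,2]))
    m=(abs(e)<.005)&(P[:,2]>.03)&(P[:,2]<.0475)&(abs(s+.03)<.02); print(' notch s',np.round(np.median(s[m])*1e3,1),m.sum(),np.round([s[m].min()*1e3,s[m].max()*1e3],1) if m.sum() else '')
    k=(abs(P[:,0]-.59)<.06)&(abs(P[:,1]-.22)<.038)&(P[:,2]>.012)&(P[:,2]<.03)&(C.sum(1)<230)
    if k.sum()>20:
        Q=P[k]; (cx,cy),r=cv2.minEnclosingCircle((Q[:,:2]*1000).astype(np.float32)); print(' lens',cx,cy,r,np.median(Q[:,2]),k.sum())
    k=(abs(P[:,0]-.593)<.03)&(P[:,1]>.268)&(P[:,1]<.36)&(P[:,2]>.0135)&(P[:,2]<.03)&(C.sum(1)<150)
    if k.sum()>20: print(' handle',rect(P[k]),np.median(P[k,2]))
for t in('top0','side0','r1'):
    P,C=cloud(t); k=(P[:,0]<.725)&(P[:,0]>.65)&(abs(P[:,1]+.07)<.05)&(P[:,2]>.1)&(P[:,2]<.2); Q=P[k]*1000
    print(t); 
    for x in range(650,725,6):
        m=(Q[:,0]>=x)&(Q[:,0]<x+6)
        if m.sum(): print(x,m.sum(),'y',np.round([Q[m,1].min(),Q[m,1].max()],1),'z',np.round([Q[m,2].min(),np.median(Q[m,2]),Q[m,2].max()],1))
    k=(abs(P[:,0]-.72)<.07)&(abs(P[:,1]+.07)<.06)&(P[:,2]>.016)&(P[:,2]<.023); print('base',rect(P[k]))
E
```

```text
top0 ends [-114.7   89.2] off mm 4.045189902775273 slope deg -0.7714858642823003 w 0.013685573688687365 z 0.0497522830086769
 notch s -31.6 22 [-48.7 -10.7]
 lens 589.5664672851562 217.9423065185547 39.661869049072266 0.01652734743877581 63
 handle [594.5 304.3  72.1  13.8  86.5] 0.017231898485536953
m1 ends [-114.8   85.7] off mm 2.062528099707815 slope deg -1.140396010075712 w 0.01572743525710232 z 0.0497899514582551
 notch s -34.1 22 [-49.6 -31.7]
 lens 585.7686157226562 217.5570068359375 40.50944900512695 0.016924712019715273 301
 handle [591.4 303.2  70.7  14.2  86.4] 0.017122510731660066
m2 ends [-114.4   87.4] off mm 2.0066084172718694 slope deg -1.0967993786857544 w 0.01583439494677516 z 0.049872236026544794
 notch s -34.1 24 [-45.3 -31.3]
 lens 585.5336303710938 217.83758544921875 40.620723724365234 0.016722289981916327 317
 handle [591.8 303.5  71.1  14.8  86.8] 0.01717139348054431
r1 ends [-115.4   89.9] off mm 1.7994272408029763 slope deg -1.0844696383409569 w 0.01603767692381427 z 0.050200221435883784
 notch s -32.9 35 [-49.4 -28.5]
 lens 586.1011352539062 218.0214233398
[... 1243 characters left out ...]
[-86.9 -53.3] z [140.8 156.  165.7]
698 87 y [-96.1 -60.3] z [102.2 155.6 199.6]
704 114 y [-95.8 -57.6] z [100.  160.8 198.3]
710 13 y [-95.1 -74.2] z [101.6 157.3 188.3]
base [698.4 -75.  114.8  82.  -85.7]
r1
650 15 y [-76.8 -72.7] z [149.5 151.4 151.8]
656 20 y [-76.9 -71.3] z [148.8 151.3 152.4]
662 37 y [-78.1 -68.7] z [146.3 152.1 154.3]
668 29 y [-77.5 -68.3] z [146.4 152.2 153.2]
674 28 y [-76.3 -67.5] z [148.2 152.4 153.3]
680 30 y [-75.8 -66.6] z [146.2 152.4 153.6]
686 110 y [-74.9 -55.8] z [140.5 152.3 164.9]
692 229 y [-85.1 -54.7] z [140.6 156.6 166.2]
698 226 y [-93.  -54.4] z [100.  120.3 165.8]
704 9 y [-85.3 -59.8] z [100.2 116.1 164. ]
base [696.5 -86.8  93.7  74.3 -83.5]
```

```bash
cat >> shot.py <<'E'
def rot(deg):
    a=np.radians(deg); x=np.array([np.cos(a),np.sin(a),0]); z=np.array([0,0,-1.]); return np.c_[x,np.cross(z,x),z]
AY=11.3+90; RC=np.array([.4969,-.1085]); AX=np.array([np.cos(np.radians(AY)),np.sin(np.radians(AY))])
def rp(s,z,e=0): return np.r_[RC+s*AX+e*np.array([AX[1],-AX[0]]),z]
E
python3 - <<'E'
from shot import *
H=rot(79.7)
manip.move_ptp([.440,.2262,.12],H); manip.set_gripper(.6,60)
manip.move_l([.440,.2262,.0385],max_speed=.1); print('F',manip.current_force(),manip.current_ee_pos())
manip.set_gripper(0,60); print('w',manip.current_grip_width(),manip.current_grip_force(),manip.current_force())
manip.move_l([.440,.2262,.13],max_speed=.12); print('F',manip.current_force(),manip.current_ee_pos())
manip.move_ptp(rp(61,0)*0+rp(.059,.13),rot(AY)); manip.dwell(.3); print('F',manip.current_force(),manip.current_ft_torque(),manip.current_ee_pos(),manip.current_time())
shot('wrist','g1'); shot('side','g1s')
a=[cv2.imread(f'pics/{t}.png') for t in('g1','g1s')]; cv2.imwrite('pics/g1c.png',cv2.resize(np.hstack(a),(800,300)))
P,C=cloud('g1'); q=P[:,:2]-RC; s=q@AX*1e3; e=q@[AX[1],-AX[0]]*1e3; z=P[:,2]*1e3
k=(abs(s-59)<60)&(abs(e)<25)&(z>75)&(z<170)
import collections
for lo in range(75,165,5):
    m=k&(z>=lo)&(z<lo+5)
    if m.sum(): print(lo,m.sum(),'s',np.round(np.percentile(s[m],[1,99]),1),'e',np.round(np.percentile(e[m],[1,99]),1))
E
```

```text
F [-0.19287919  0.12156486  0.23134839] [0.44033615 0.22633083 0.03895979]
w 0.22108947726576272 59.329068660736084 [-0.80219423  0.71599791  6.55138185]
F [ 0.33935072 -0.71912416 -2.44562605] [0.43959068 0.22601801 0.1293554 ]
F [-1.14782543  0.06862132 -1.44407211] [0.01728649 0.04257624 0.01642893] [ 0.4853947  -0.05002967  0.12999949] 11.2417
90 2 s [92.8 92.8] e [-14.7 -14. ]
95 32 s [92.3 93.4] e [-15.6  13.7]
100 79 s [88.2 93.5] e [-15.4  13.5]
105 162 s [89.5 93.4] e [-15.6  13. ]
110 48 s [90.8 93.5] e [-15.3  13.5]
115 51 s [92.4 93.4] e [-15.8  13.3]
120 169 s [83.9 93.5] e [-16.8  14.2]
125 1274 s [68.5 93.2] e [-16.  14.]
130 132 s [70.5 86.6] e [-15.9  13.5]
135 269 s [66.3 86.5] e [-22.2  19.8]
140 368 s [66.4 86.5] e [-23.7  21.2]
145 442 s [66.1 86.5] e [-23.9  21.4]
150 3796 s [36.5 85.9] e [-20.7  18.3]
155 380 s [51.1 71.5] e [-24.   21.3]
160 347 s [52.2 71.7] e [-24.   21.4]
```

View pics/g1c.png

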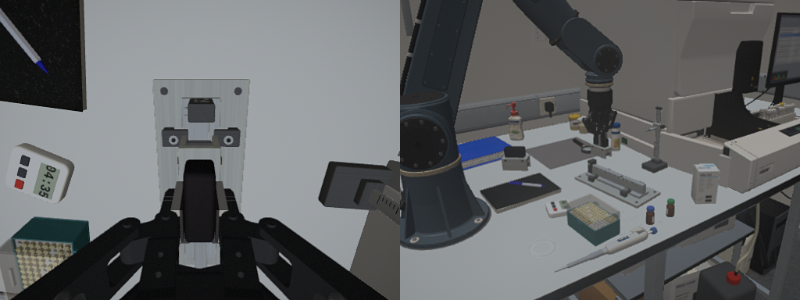

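The hone is held level and centred between the fingers, just above the stop end of the rail (wrist view: stop at (200,108), hone at (200,190)). I'll measure the rail in this same view so the camera bias cancels.

```bash
python3 - <<'E'
from shot import *
P,C=cloud('g1'); q=P[:,:2]-RC; s=q@AX*1e3; e=q@[AX[1],-AX[0]]*1e3; z=P[:,2]*1e3
for n,z0,z1,s0,s1,ew in(('stop',60,68,90,125,20),('plate',9,15,60,145,60),('webtop',46,54,50,125,14),('hone_front',92,125,90,96,20)):
    m=(z>z0)&(z<z1)&(s>s0)&(s<s1)&(abs(e)<ew); print(n,m.sum(),'s',np.round(np.percentile(s[m],[1,99]),1),'e',np.round(np.percentile(e[m],[1,99]),1),'z',np.median(z[m]),rect(np.c_[e[m],s[m]]/1e3))
m=(z>9)&(z<15)&(abs(e)<60)&(s>100)
for a in range(70,140,10):
    k=(z>9)&(z<15)&(abs(e)<60)&(s>=a)&(s<a+10); print(a,np.round(np.percentile(e[k],[1,99]),1)) if k.any() else 0
T=manip.current_ee_pos(); R=manip.current_tcp_rot(); print(((T[:2]-RC)@AX,(T[:2]-RC)@[AX[1],-AX[0]]),np.round(R,3).tolist())
E
```

```text
stop 862 s [ 96.9 114.5] e [-12.1  13. ] z 64.28232981104793 [  0.4 105.7  25.6  17.8   0.2]
plate 5917 s [ 63.9 134.4] e [-53.7  54.3] z 12.461787587444324 [  0.4  97.2 110.1  74.4   0. ]
webtop 493 s [ 74.7 114.5] e [-8.8  9. ] z 50.472485723136636 [-1.6 94.9 40.9 25.8 85.5]
hone_front 503 s [90.1 93.5] e [-15.7  13.4] z 110.7739835020179 [-1.2 91.8 30.   3.6  0.2]
70 [-54.1  55. ]
80 [-54.1  54.3]
90 [-53.7  54.3]
100 [-53.6  54.2]
110 [-53.5  54. ]
120 [-53.3  53.8]
130 [-52.9  53.2]
(np.float64(0.05935750862690597), np.float64(8.459031107553062e-05)) [[-0.197, 0.981, -0.0], [0.981, 0.197, 0.0], [0.0, -0.0, -1.0]]
```

```bash
python3 - <<'E'
from shot import *
manip.move_l(rp(.0595,.097,.0008),max_speed=.1); manip.dwell(.2)
shot('wrist','g2'); P,C=cloud('g2'); q=P[:,:2]-RC; s=q@AX*1e3; e=q@[AX[1],-AX[0]]*1e3; z=P[:,2]*1e3
for n,z0,z1,s0,s1,ew in(('stop',60,68,96,125,20),('plate',9,15,90,145,60),('hone_front',58,92,85,95.6,20),('grip',112,125,20,95,12)):
    m=(z>z0)&(z<z1)&(s>s0)&(s<s1)&(abs(e)<ew); print(n,m.sum(),'s',np.round(np.percentile(s[m],[1,99]),1),'e',np.round(np.percentile(e[m],[1,99]),1),'z',np.round(np.percentile(z[m],[1,50,99]),1))
T=manip.current_ee_pos(); print(((T[:2]-RC)@AX,(T[:2]-RC)@[AX[1],-AX[0]]),T[2],manip.current_force(),manip.current_time())
im=cv2.imread('pics/g2.png'); cv2.imwrite('pics/g2c.png',cv2.resize(im[60:330,120:400],None,fx=2,fy=2))
E
```

```text
stop 1163 s [ 96.9 114.4] e [-12.   13.2] z [60.8 64.3 65.9]
plate 6114 s [ 90.8 133.9] e [-53.3  54.1] z [10.4 12.5 14.4]
hone_front 515 s [89.2 93.2] e [-14.6  14.5] z [63.2 76.8 91.7]
grip 3884 s [36.2 86.1] e [-10.8  10.6] z [113.  120.8 123.4]
(np.float64(0.05939031598695631), np.float64(0.0010597755842773407)) 0.09752316255521942 [ 0.15730586 -0.0495158  -1.55584828] 12.075
```

View pics/g2c.png

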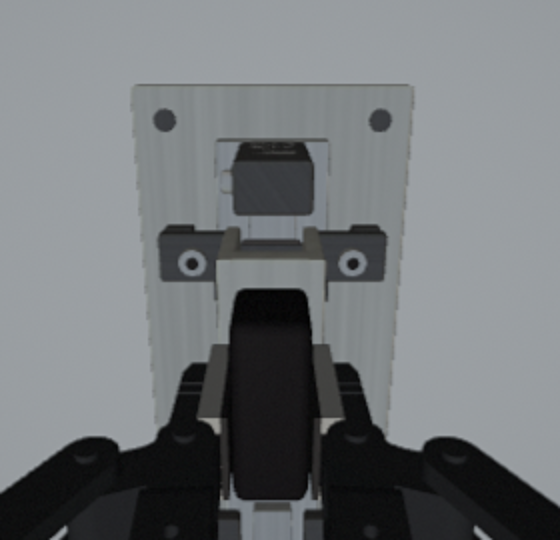

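The hone is straight over the rail: stop at (273,180), cheeks to either side of the web at (270,235). Measured offset is 0.5 mm sideways, with a 3.7 mm gap to the stop. Next: lower, then stroke with force feedback.

```bash
cat > stroke.py <<'E'
from shot import *
E0=.0014; S0=.0605
def fz(n=4):
    v=[]
    for _ in range(n): manip.dwell(.02); v.append(manip.current_force())
    return np.mean(v,0)
manip.move_l(rp(S0,.0965,E0),max_speed=.05); manip.dwell(.2); f0=fz(); print('tare',f0)
z=.082; manip.move_l(rp(S0,z,E0),max_speed=.05)
bad=False
while True:
    manip.dwell(.08); f=fz()-f0; print(round(z,4),np.round(f,1),round(manip.current_ee_pos()[2],4))
    if np.hypot(f[0],f[1])>8 or f[2]>13: bad=True;break
    if f[2]>8.5 or z<.0715: break
    z-= .002 if f[2]<2 else min(.002,max(.0004,(9.7-f[2])/1500)); manip.move_l(rp(S0,z,E0),max_speed=.03)
if not bad and f[2]>7:
    for s in np.arange(S0-.012,-.0925,-.012):
        manip.move_l(rp(s,z,E0),max_speed=.05); f=fz(2)-f0
        print(round(s,3),round(z,4),np.round(f,1),np.round(((manip.current_ee_pos()[:2]-RC)@[AX[1],-AX[0]])*1e3,1))
        if f[2]>25 or np.hypot(f[0],f[1])>20: print('STOP');break
        z-=float(np.clip((9.7-f[2])/1500*.6,-.001,.001))
print(manip.current_time())
E
python3 stroke.py
```

```text
tare [-0.06881268  0.02917306 -1.51136245]
0.082 [-0.1  0.4  0.3] 0.0821
0.08 [ 0.3 -0.2 -0.1] 0.0801
0.078 [0.6 0.2 4.3] 0.0782
0.076 [0.4 0.  7.3] 0.0762
0.0744 [-0.3  0.3  9.5] 0.0747
0.048 0.0744 [-1.1 -1.6  9.1] 1.7
0.037 0.0742 [-1.  -1.6 10.2] 1.6
0.025 0.0744 [-0.6 -1.8  9.9] 1.6
0.013 0.0745 [-0.7 -1.7  9.9] 1.6
0.001 0.0745 [-1.1 -1.7 10.1] 1.6
-0.011 0.0747 [-1.2 -2.   8.6] 1.6
-0.023 0.0743 [-0.9 -1.3 10. ] 1.6
-0.035 0.0744 [-1.  -1.3  9.5] 1.6
-0.047 0.0743 [-1.1 -1.6  9.5] 1.6
-0.059 0.0742 [-1.5 -2.2  9.7] 1.6
-0.071 0.0742 [-1.6 -0.7  9.9] 1.6
-0.083 0.0743 [-1.1 -1.1  9.3] 1.6
19.8833
```

```bash
python3 - <<'E'
from shot import *
E0=.0014
manip.move_l(rp(-.092,.0743,E0),max_speed=.05); manip.dwell(.1); print('end',manip.current_force())
manip.move_l(rp(-.092,.14,E0),max_speed=.12); 
manip.move_ptp([.440,.2262,.12],rot(79.7)); manip.move_l([.440,.2262,.046],max_speed=.1); manip.dwell(.2); f0=manip.current_force()[2]
z=.041
for i in range(9):
    manip.move_l([.440,.2262,z],max_speed=.03); manip.dwell(.1); f=manip.current_force()[2]-f0
    if f>2.5: break
    z-=.0005
print(z,f,manip.current_ee_pos(),manip.current_time())
manip.set_gripper(.55); manip.dwell(.1); manip.move_l([.440,.2262,.13],max_speed=.15)
shot('wrist','h1'); P,C=cloud('h1')
k=(abs(P[:,0]-.44)<.05)&(abs(P[:,1]-.226)<.05)
for z0,z1 in((.05,.08),(.028,.045)):
    m=k&(P[:,2]>z0)&(P[:,2]<z1); print(rect(P[m]),np.median(P[m,2]))
# look at the loupe
manip.move_ptp([.58,.24,.20],rot(86.5)); manip.dwell(.2); shot('wrist','l1'); print(manip.current_time(),manip.current_ee_pos())
cv2.imwrite('pics/hl.png',cv2.resize(np.hstack([cv2.imread('pics/h1.png'),cv2.imread('pics/l1.png')]),(800,300)))
E
```

```text
end [-0.66452669 -1.61490696  8.21996539]
0.0385 9.272448394823552 [0.44015287 0.22623338 0.03897856] 25.85
[439.1 227.6  50.8  20.9  79.7] 0.06214323640915414
[438.9 226.9  65.9  32.   79.7] 0.03634670205374469
28.0667 [0.5790596  0.24006357 0.19955303]
```

View pics/hl.png

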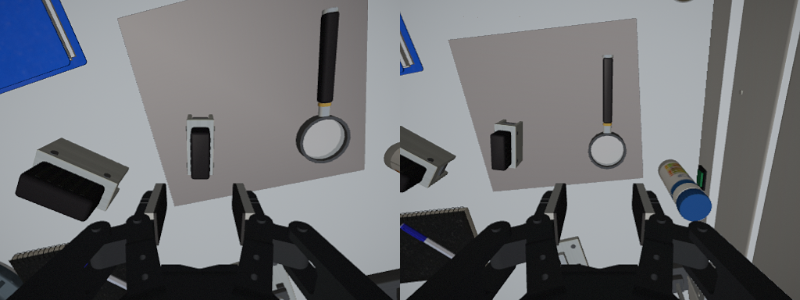

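The hone stands upright on the mat (left picture, (201,150)). The loupe is clear in the right picture: lens (607,150), handle end (608,55). I'll measure it and also probe the pointer tip.

```bash
python3 - <<'E'
from shot import *
for t in('h1','l1'):
    P,C=cloud(t); dk=C.sum(1)<200
    k=(abs(P[:,0]-.59)<.04)&(P[:,1]>.18)&(P[:,1]<.37)&(P[:,2]>.012)&(P[:,2]<.025)
    m=k&(P[:,1]<.24); h=k&(P[:,1]>.268)&dk
    A=P[m]*1000
    (cx,cy),r=cv2.minEnclosingCircle(A[:,:2].astype(np.float32)); print(t,'rim',cx,cy,r,np.median(A[:,2]),'xr',A[:,0].min(),A[:,0].max(),'ymin',A[:,1].min())
    Q=P[h]*1000; vx,vy,x0,y0=cv2.fitLine(Q[:,:2].astype(np.float32),cv2.DIST_HUBER,0,.01,.01).ravel()
    print(' handle',rect(P[h]),'angle',np.degrees(np.arctan2(vy,vx))%180,'x at y290',x0+(290-y0)*vx/vy,np.median(Q[:,2]),Q[:,1].min(),Q[:,1].max())
E
```

```text
h1 rim 586.8974609375 207.1057586669922 32.96924591064453 14.08324481426653 xr 556.3817586119326 616.718594040431 ymin 180.00780004213453
 handle [592.2 303.5  71.1  14.   87. ] angle 86.580215 x at y290 589.8751 17.140523237112678 268.1234267091759 339.20361149639086
l1 rim 586.0765380859375 207.74464416503906 32.80386734008789 14.118706613808655 xr 556.7673923889515 616.2464959657568 ymin 180.01403204435323
 handle [592.9 303.5  70.2  12.7  86.9] angle 86.22576 x at y290 591.808 17.289507489302263 268.1869772018921 338.7891312358125
```

```bash
python3 - <<'E'
from shot import *
manip.move_ptp([.54,-.09,.22],rot(10)); manip.dwell(.25); print(manip.current_time())
def prof(t):
    P,C=cloud(t); k=(P[:,0]<.700)&(P[:,0]>.63)&(abs(P[:,1]+.07)<.03)&(P[:,2]>.12)&(P[:,2]<.17); Q=P[k]*1000
    for x in range(636,692,4):
        m=(Q[:,0]>=x)&(Q[:,0]<x+4)
        if m.sum(): print(x,m.sum(),'y',np.round([Q[m,1].min(),Q[m,1].max()],1),'z',np.round(np.percentile(Q[m,2],[1,10,50,90,99]),1))
    q=P[:,:2]-RC; s=q@AX; e=q@[AX[1],-AX[0]]; m=(abs(e)<.004)&(abs(s-.03)<.04)&(abs(P[:,2]-.05)<.01); print('railz',np.median(P[m,2]),m.sum(),'table',np.median(P[(abs(P[:,0]-.6)<.02)&(abs(P[:,1]+.07)<.03)&(P[:,2]<.01),2]))
shot('wrist','t1'); prof('t1')
manip.move_l([.54,-.13,.22],max_speed=.2); manip.dwell(.2); shot('wrist','t2'); prof('t2'); prof('side0')
a,b=[cv2.imread(f'pics/{t}.png') for t in('t1','t2')]; cv2.imwrite('pics/t12.png',np.hstack([a,b])[:,:].copy() if 0 else cv2.resize(np.hstack([a,b]),(800,300)))
E
```

```text
29.575
636 5 y [-76.4 -75.5] z [148.7 149.  150.  150.5 150.8]
640 19 y [-76.7 -74.7] z [149.  149.4 150.1 151.8 152.2]
644 27 y [-76.7 -74. ] z [149.4 150.  150.8 151.9 153.3]
648 35 y [-76.7 -73.3] z [149.4 149.9 151.1 152.  152.6]
652 46 y [-76.7 -71.8] z [149.2 150.2 151.1 152.4 152.8]
656 61 y [-76.6 -71.1] z [149.2 150.1 151.5 152.8 153.3]
660 66 y [-76.6 -70.3] z [149.6 150.5 152.  152.8 153.6]
664 103 y [-77.5 -68.7] z [148.2 151.1 152.7 153.7 154.2]
668 104 y [-77.4 -68.3] z [151.5 152.2 153.1 154.  155. ]
672 93 y [-76.7 -67.7] z [151.5 151.9 152.9 153.8 154.5]
676 4 y [-76.4 -73.9] z [151.2 151.3 152.  152.7 153. ]
railz 0.05065133968252453 425 table 0.0004075367413161615
636 4 y [-76.3 -75.7] z [149.1 149.3 150.  150.2 150.2]
640 20 y [-77.  -75.2] z [148.6 149.6 150.1 150.9 151. ]
644 30 y [-76.8 -73.9] z [148.9 149.2 150.6 151.5 152.1]
648 38 y [-76.8 -72.9] z [148.9 149.8 151.  152.  152.6]
652 48 y [-76.9 -72.6] z [148.9 150.  151.6 152.4 153.6]
656 60 y [-76.8 -71.5] z [148.6 150.5 151.5 152.7 153.8]
660 70 y [-76.9 -70.2] z [149.8 150.7 152.1 153.5 154.3]
664 112 y 
[... 192 characters left out ...]
 149.5 150.3 151.1 151.3]
648 3 y [-78.4 -74.5] z [147.7 148.3 150.9 151.3 151.4]
652 1 y [-75.8 -75.8] z [147.6 147.6 147.6 147.6 147.6]
656 4 y [-76.6 -73.6] z [148.7 148.9 150.4 151.7 151.8]
660 2 y [-77.9 -76.2] z [149.2 149.4 150.2 151.  151.2]
664 5 y [-78.4 -71.2] z [148.1 148.2 149.9 152.6 153. ]
668 4 y [-77.8 -74.4] z [147.1 147.9 151.  152.4 152.6]
672 3 y [-77.6 -72.2] z [149.2 149.2 149.3 152.8 153.6]
676 7 y [-77.7 -69.4] z [145.1 146.8 151.3 153.4 153.8]
680 1 y [-77.9 -77.9] z [153.5 153.5 153.5 153.5 153.5]
684 4 y [-75.3 -74.4] z [146.  146.3 148.  150.9 151.6]
688 4 y [-75.4 -66.4] z [147.6 148.5 151.6 152.1 152.1]
railz 0.049854519094641184 52 table -0.0005154124239416902
```

View pics/t12.png

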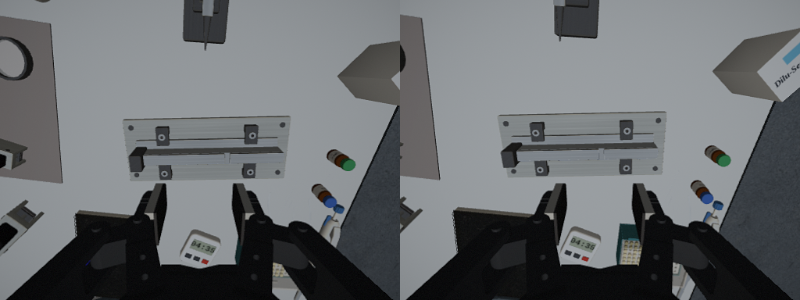

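Pictures: the gauge's conical pointer ends at (207,48) in the left view and its tip measures about z = 149.6 mm. The notch shows at (227,157). Now the loupe.

```bash
python3 - <<'E'
from shot import *
A=86.5; g=[.5905,.272]
manip.move_ptp(g+[.12],rot(A)); manip.set_gripper(.5,60)
manip.move_l(g+[.0052],max_speed=.1); print(manip.current_force(),manip.current_ee_pos())
manip.set_gripper(0,60); print('w',manip.current_grip_width(),manip.current_grip_force(),manip.current_force())
manip.move_l(g+[.06],max_speed=.06); manip.move_l(g+[.22],max_speed=.2); print(manip.current_force(),manip.current_time())
n=rp(-.030,0,.0008)[:2]; d=np.array([np.cos(np.radians(A)),np.sin(np.radians(A))])
t=n+.070*d; print('target',t)
manip.move_ptp([*t,.20],rot(A)); manip.move_l([*t,.1446],max_speed=.08); manip.dwell(.4)
T=manip.current_ee_pos(); print(T,manip.current_time(),'notch',n)
for c in('side','top','wrist'): shot(c,'f'+c)
for c in('side','top'):
    P,C=cloud('f'+c); L=T[:2]-.07*d; k=(np.hypot(*(P[:,:2]-L).T)<.045)&(abs(P[:,2]-.152)<.03)
    if k.sum()<9: print(c,'few'); continue
    Q=P[k]*1e3; u=(Q[:,:2]-L*1e3); print(c,k.sum(),'along d',np.round(np.percentile(u@d,[1,99]),1),'across',np.round(np.percentile(u@[d[1],-d[0]],[1,99]),1),'z',np.round(np.percentile(Q[:,2],[1,25,50,75,99]),1))
    B=np.c_[u@d,u@[d[1],-d[0]],np.ones(len(u))]; w=abs(Q[:,2]-np.median(Q[:,2]))<10; print(' plane slope deg',np.degrees(np.linalg.lstsq(B[w],Q[w,2],rcond=None)[0][:2]))
cv2.imwrite('pics/fin.png',cv2.resize(np.hstack([cv2.imread('pics/fside.png')[100:292,200:456],cv2.imread('pics/ftop.png')[100:292,200:456]]),(800,300)))
E
```

```text
[ 0.26454345 -0.98022943  0.44599463] [0.59092678 0.27216269 0.00592308]
w 0.14323109783365728 60.553661584854126 [-1.4919975  -0.19181218  5.74352282]
[-0.04379545  0.3753567  -1.59783747] 35.6833
target [ 0.50783627 -0.06789225]
[ 0.50790167 -0.06792812  0.14477019] 38.2417 notch [ 0.50356288 -0.13776168]
side 333 along d [-29.6  41.8] across [-30.2  26.9] z [142.3 149.3 151.6 153.4 156.5]
 plane slope deg [3.22865368 2.41866003]
top 11 along d [-25.7 -22.3] across [-13.1  11. ] z [151.6 153.7 155.2 157.  159.6]
 plane slope deg [ -9.7652184  -16.03582992]
```

View pics/fin.png

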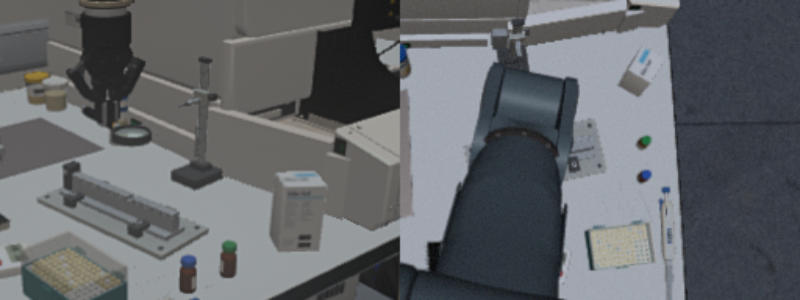

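The side view shows the lens held out over the rail at (130,133), clear of the gauge; the arm hides it in the top view. I'll check level and height from the handle (wrist camera) and the rim (side camera).

```bash
python3 - <<'E'
from shot import *
T=manip.current_ee_pos(); a=np.radians(86.5); d=np.array([np.cos(a),np.sin(a)]); p=np.array([d[1],-d[0]]); L=T[:2]-.07*d
P,C=cloud('fwrist'); u=(P[:,:2]-L)*1e3; s=u@d; e=u@p; z=P[:,2]*1e3
k=(s>84)&(s<145)&(abs(e)<12)&(z>130)&(z<175); print('handle pts',k.sum(),'end',np.percentile(s[k],99.5))
for lo in range(84,144,6):
    m=k&(s>=lo)&(s<lo+6); 
    if m.sum()>3: print(lo,m.sum(),'e',np.round(np.percentile(e[m],[2,98]),1),'z',np.round(np.percentile(z[m],[5,50,95]),1))
m=k&(abs(e)<6)&(s<134); t=k&(abs(e)<5)&(s<134); f=np.polyfit(s[t],z[t],1); g=np.polyfit(e[t],z[t],1); print('slopes',np.degrees(np.arctan(f[0])),np.degrees(np.arctan(g[0])),'z at lens',np.polyval(f,0))
P,C=cloud('fside'); u=(P[:,:2]-L)*1e3; s=u@d; e=u@p; z=P[:,2]*1e3
r=np.hypot(s,e); th=np.degrees(np.arctan2(s,e)); k=(r<34)&(z>135)&(z<170)
for b in range(-180,180,30):
    m=k&(th>=b)&(th<b+30)&(r>20)
    if m.sum(): print('side',b,m.sum(),'r',np.round(np.percentile(r[m],[5,95]),1),'z',np.round(np.percentile(z[m],[5,50,95]),1))
m=k&(r<18); print('glass',m.sum(),np.median(z[m]) if m.any() else '')
E
```

```text
handle pts 3231 end 140.78128082710205
84 277 e [-8.5  5. ] z [154.1 156.  157.1]
90 292 e [-8.4  4.9] z [154.4 156.  157.2]
96 304 e [-8.3  5.4] z [154.  156.  157.1]
102 317 e [-8.2  5.3] z [154.2 156.  157. ]
108 328 e [-8.1  5.2] z [154.3 156.1 157.2]
114 342 e [-8.5  5.1] z [153.9 156.  157.1]
120 361 e [-8.4  5. ] z [154.3 156.2 157.3]
126 369 e [-8.3  4.9] z [154.5 156.1 157.2]
132 385 e [-8.2  4.9] z [153.6 155.9 157.1]
138 256 e [-8.7  5.3] z [146.9 155.  157.2]
slopes 0.11871170483365179 -5.584059512809317 z at lens 155.90853787438175
side -180 33 r [26.9 30.3] z [143.1 149.9 156.1]
side -150 40 r [25.4 31. ] z [143.5 149.1 154.7]
side -120 37 r [26.9 30.8] z [143.2 149.1 156.2]
side -90 28 r [26.4 29.5] z [143.8 149.1 155.4]
side -60 12 r [26.4 28.9] z [142.6 150.9 155.7]
side -30 11 r [20.4 28.3] z [150.  151.6 155.8]
side 0 15 r [22.2 28.6] z [149.8 153.3 155.9]
side 30 18 r [25.2 29.5] z [149.3 152.6 155.6]
side 60 18 r [24.5 29.6] z [149.5 152.5 156.2]
side 90 17 r [21.9 30.2] z [149.8 151.4 155.7]
side 120 9 r [21.7 29.6] z [149.9 154.2 156.4]
side 150 16 r [26.3 30.8] z [142.7 150.2 155.9]
glass 62 152.30962483237775
```

```bash
python3 - <<'E'
from shot import *
from scipy.optimize import least_squares
P,C=cloud('fside'); n=rp(-.03,0,0)[:2]; q=(P[:,:2]-RC)*1e3; s=q@AX; e=q@[AX[1],-AX[0]]; z=P[:,2]*1e3
k=(np.hypot(s+30,e)<38)&(z>138)&(z<162)&(np.hypot(s+30,e)>18)
out=k&(z<150)|k
f=least_squares(lambda v:np.hypot(s[k]-v[0],e[k]-v[1])-v[2],[-30,0,28],loss='soft_l1'); print('rim centre s,e,r',f.x)
cx=cv2.minEnclosingCircle(np.c_[s[k],e[k]].astype(np.float32)); print(cx)
m=(abs(e)<13)&(z>46.5)&(z<53)&(s<90)&(s>-130); print('web s',np.percentile(s[m],[.5,99.5]),'e',[np.percentile(e[m&(abs(s-b)<10)],[3,97]).round(1) for b in(-80,-50,0,40)])
m=(abs(e)<5)&(z>42)&(z<47.5)&(abs(s+30)<12); print('notch',m.sum(),s[m].min() if m.any() else'',s[m].max() if m.any() else'')
P,C=cloud('fwrist'); q=(P[:,:2]-RC)*1e3; s=q@AX; e=q@[AX[1],-AX[0]]; z=P[:,2]*1e3
for t in('t1','t2'):
    P,C=cloud(t); q=(P[:,:2]-RC)*1e3; s=q@AX; e=q@[AX[1],-AX[0]]; z=P[:,2]*1e3
    m=(abs(e)<14)&(z>47.5)&(z<54)&(s<88)&(s>-130); m2=(abs(e)<5)&(z>41)&(z<47)&(abs(s+30)<14)
    print(t,'web s',np.percentile(s[m],.5),'e',[np.percentile(e[m&(abs(s-b)<10)],[3,97]).round(1) for b in(-80,0,50)],'notch',m2.sum(),np.percentile(s[m2],[5,50,95]) if m2.any() else '')
print(manip.current_time(),manip.current_grip_width(),manip.current_force())
E
```

```text
rim centre s,e,r [-30.10365575  -0.38346115  27.79619815]
((-26.169557571411133, -1.8747916221618652), 33.74601364135742)
web s [-116.63594212   88.51755881] e [array([-6.9,  9.1]), array([-7.1,  8.8]), array([-7.7,  8.8]), array([-7.6,  9.9])]
notch 8 -39.61037619096132 -24.211210696726248
t1 web s -113.6804712571998 e [array([-6.7,  8.7]), array([-6.1,  8.9]), array([-6.6,  8.9])] notch 53 [-34.02044268 -30.40752695 -26.74845832]
t2 web s -113.85938087292281 e [array([-6.2,  8.7]), array([-6.8,  8.7]), array([-6. ,  8.8])] notch 57 [-33.62571261 -30.02708592 -26.41385825]
38.3917 0.13973648167994315 [-0.4548912  -0.54090213 -0.89224892]
```

```bash
python3 - <<'E'
from shot import *
T=manip.current_ee_pos(); d=rp(-.0012,0,.0008)-rp(0,0,0)
manip.move_l([T[0]+d[0],T[1]+d[1],.1449],max_speed=.02); manip.dwell(.8)
print(manip.current_ee_pos(),np.abs(manip.current_joint_vel()).max(),manip.current_grip_force(),manip.current_time())
print(manip.sign_off())
E
```

```text
[ 0.50887542 -0.0689019   0.1448883 ] 0.0012190649759855844 59.67777192592621 39.4417
the job is handed in; nothing more can be done
None
```

The job is handed in at 39 s: I drew the hone along the rail at about 8–10 N and stood it back on the mat, and the arm now holds the lens level and still, centred over the notch at pointer height (about 149.5 mm).

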